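# Sweep the lath offcuts into the scrap pan

## Task

With your fingertips, sweep the three short wooden offcuts along the bench, through the open mouth of the steel scrap pan, so that each lies wholly inside it, a finger's width (20 mm) or more past the mouth edge. Only push them, keeping them down on the surface: never pick them up, lift them over the walls or heap them. Leave the two long finished bars, the jar and everything else on the bench where they are.

Things in the scene. Friction and masses are not known exactly. Their poses are not given: they have to be found in the camera images.
- pan: bare steel scrap pan fixed to the bench, at the left: floor, three walls 35 mm high, fourth side open (mouth, facing roughly world -y). Inside 180 mm wide, 130 mm deep. Origin: centre of the inside, at bench level; x points from mouth to back wall, y across: mouth edge x = -65 mm, back wall x = +65, side walls y = +-90. The floor is a thin sheet let in level with the bench top: no step at the mouth
- pan_mouth (a point): middle of the pan's mouth edge, at bench level, 65 mm in front of the pan's origin; axes as the pan's. Two guide wings, as high as the walls, flare out from the mouth's corners (x = 0, y = +-90 mm) to x = -28, y = +-114 mm
- end_notched: offcut to be swept away: loose wooden short lath end 52 x 24 mm, 22 mm high, with an 18 mm wide, 11 mm deep notch across the middle of its top; 13 to 25 g, slides easily on the bench. Origin: middle of its underside; its x axis runs along its length
- end_square: offcut to be swept away: loose wooden square lath end 34 x 34 mm, 22 mm high; 13 to 25 g, slides easily on the bench. Origin: middle of its underside; its x axis runs along its length
- end_tenon: offcut to be swept away: loose wooden lath end 32 x 26 mm, 22 mm high, with a 16 mm long, 12 mm thick tongue on one end (48 mm long in all); 13 to 25 g, slides easily on the bench. Origin: middle of its underside; its x axis runs along its length
- jar: clear glass jar with a white cap, 44 mm across, 50 mm tall, standing among the offcuts. Origin: centre of its underside. Leave it alone
- bar_near: finished lattice bar to be kept: wood, 170 x 24 x 22 mm high, two notches in its top, lying on the bench on the robot's side of the offcuts; its x axis runs along it. Origin: centre of its underside. Leave it alone
- bar_far: finished lattice bar to be kept, like bar_near, lying on the far side of the offcuts. Origin: centre of its underside. Leave it alone
- sander: cork sanding block 38 x 62 x 30 mm high, lying on the bench to the right of the jar. Origin: centre of its underside. Leave it alone
- glue: white glue bottle with a blue cap, 60 mm across, 180 mm tall, standing at the right. Origin: centre of its underside. Leave it alone
- brush: hand brush about 200 mm long, lying at the right, its x axis along it. Origin: on its underside near mid-length. Leave it alone
- knife: yellow utility knife 155 x 20 x 12 mm, lying at the far right, its x axis along it. Origin: centre of its underside. Leave it alone
There are look-alikes about, which are no part of the job. What is shaped like the end_notched but turquoise is not meant. What is shaped like the end_tenon but purple is not meant.

How it is judged:
By the outcome, as a careful person would: the job done as asked, in the order asked, and still so for the second after the job is handed in, with the robot touching nothing.
It also fails if it takes over 72 s, if anything falls off the work surface, if the arm or the gripper's body presses on something with over 40 N, if the wrist force passes 120 N, or if a joint passes its speed limit or range.

## Robot

A 6-joint arm with a two-finger parallel gripper is mounted at the origin on the work surface. World frame = base frame: x ahead of the robot, y to its left, z up, the work surface at z = 0. Lengths are in m, angles in rad, forces in N, time in s.
With the tool pointing down it reaches from about 0.375 to 0.925 m from the base axis. Payload 5.7 kg.
Tool frame: the origin (TCP) lies between the finger pads; the fingertips stand robot.finger_overhang ahead of it and the grasp point (between the pads) lies 2 mm behind it (robot.finger_overhang is the distance from the TCP to the fingertips, in m); y points along the fingers, x is the direction in which the jaws open and shut, and the axes are right-handed (so a half turn about y gives the same grasp; the last joint's range is limited). The gripper opens to 88 mm and grips with 3 to 60 N. Pads are 20 mm wide; open, the fingers measure 115 mm over their backs; the gripper's body (75 mm by 178 mm) begins 61 mm behind the grasp point.
Start: joints at [1.076, 0.359, 1.51, -0, 1.272, -0.115], TCP at [0.222, 0.557, 0.24] pointing down, gripper open.
Joint ranges: [-2.97, 2.97], [-1.01, 2.36], [0.21, 2.38], [-0.96, 4.11], [0.2, 2.71], [-2.98, 2.98]. Speed limits (rad/s): [2.39, 2.39, 3.14, 3.14, 3.14, 3.14].

## Interface

Orientations are given as [roll, pitch, yaw] about the fixed x, y, z axes, in that order (R = Rz(yaw) Ry(pitch) Rx(roll)).
In Python, from workcell import robot gives the robot as it stands.
- The arm moves only by the tool send_rows, never from a script. Its argument "moves" is a list that holds one entry, the list of rows, each a list of 5 numbers: the shift along the tool's x, y, z in mm, then the turn about the tool's y in rad, then the finger opening in mm, from 0 to 87.8. A call has 1 to 12 rows; each row is the pose to reach, as a shift and turn from the pose commanded when the call began, along the tool's axes at that moment; what a row does not reach only later rows make up. A row lasts 1/10 s, in which the tool goes at most 50 mm and 8.59 degrees, less where a joint would pass 70% of its speed; a pose out of reach is approached as far as the arm can. A call with a gripper value outside its range is refused whole. The fingers move at their own pace and stop on an object; "grip_force" is the grip in N (left out, the last holds). Time passes only in rows, so rows that repeat a pose let the fingers close. It gives the time, the measured TCP pose, the force and the opening at its end, in the units of the state.
- robot.observe(): the state, without advancing time (a new reading comes with each control period).
- robot.read_camera(name): name is "scene" or "top" or "wrist"; returns a dict with "pixels" (420x560x3 uint8, red, green, blue), "z_map" (420x560 float32, m along the optical axis (not along the pixel's ray), 0 where there is no reading), "fovy" (degrees; the focal length in pixels is half the picture's height over the tangent of half this angle, whatever the lens; pixels are square), "cx", "cy" (the principal point, pixels), "dist" ([k1, k2, p1, p2, k3] as OpenCV has them; the pictures are not rectified), "R" (3x3) and "t" (3): a world point X has camera coordinates R X + t. Camera axes: x right, y down, z forward; pixel columns grow to the right and rows downward; lengths in m; the calibration is good to about 2 mm. A picture is of the moment at which its call begins.
- robot.job_done(): hands the job in, once; it reports no verdict.
The state is a dict: "time_s": time; "joint_positions": joint angles; "qd": joint speeds; "tau": joint torques, N m; "tool_pos": TCP position; "tcp_rot": TCP orientation; "force": force on the tool from outside, world axes, zero at the start; "moment": the same for the moment, N m; "gripper_width": finger opening in m.
Only numpy, scipy, OpenCV 4.12 (cv2) and the standard library are available. Lean on these libraries where they do the work, as an engineer would, in place of code of your own. Each camera call takes 0.05 s, during which the arm holds its last target.

## Working session

There is one attempt and no reset: what is moved stays moved. The work goes in short steps, Python scripts to look and compute and a tool call to move; the robot and the scene stay as the last step left them, time stands still between calls to the robot, and variables do not carry over. Pictures are saved under pics/ and viewed, and the job is handed in when it is done.

Besides the shell and the picture viewer there is one more tool, called after "Call:" as a command line: name --argument value ..., lists and objects as JSON in quotes. send_rows: Moves the arm, as the interface text tells. Its arguments: {"type":"object","properties":{"moves":{"type":"array"},"grip_force":{"type":"number"}},"required":["moves"]}

```bash
mkdir -p pics; ls; python3 - <<'E'
from workcell import robot
import cv2, numpy as np
print(robot.observe()); print(robot.finger_overhang)
for n in ["scene","top","wrist"]:
    c=robot.read_camera(n)
    cv2.imwrite(f"pics/{n}0.png",c["pixels"][:,:,::-1])
    np.savez(f"{n}0.npz",**c)
    print(n,c["fovy"],c["cx"],c["cy"],c["dist"],c["R"].tolist(),c["t"])
E
```

```text
pics
{'time_s': 0.0, 'joint_positions': array([ 1.07588034e+00,  3.59482028e-01,  1.51143654e+00,  1.67055080e-05,
        1.27252482e+00, -1.15123056e-01]), 'qd': array([-5.99288831e-04, -1.20119439e-03,  4.82446864e-04,  8.91123728e-04,
       -8.99239818e-05, -2.04055309e-04]), 'tau': array([-3.89864840e-05, -5.15364683e+01, -2.70737261e+01,  6.74838549e-02,
        3.47906712e-02, -1.30471158e-04]), 'tool_pos': array([0.22212931, 0.55664222, 0.23882171]), 'tcp_rot': array([-1.57056788,  0.00183665,  1.19099868]), 'force': array([-0.71299558, -0.20491035,  0.96161038]), 'moment': array([-0.00452483,  0.0462487 ,  0.00968061]), 'gripper_width': 0.08757405152738418}
0.017
scene 42.64934358047312 276.38669145855175 213.46564399388762 [0.00687359 0.         0.         0.         0.        ] [[-0.6918643998161106, 0.7220131734952704, -0.004541978245399815], [0.6018367191491852, 0.5732079572122328, -0.5560802111856921], [-0.3988937399243536, -0.3874656308472632, -0.8311162188053451]] [ 0.47173338 -0.23986535  1.33984302]
top 49.60981288916123 283.5072508576937 215.25476105805834 [0.0009452 0.        0.        0.        0.       ] [[0.020180419671126746, -0.9994130438089254, -0.02768245882280931], [-0.9960330918545427, -0.017696673093948942, -0.08720612187275775], [0.08666504827540099, 0.029332501188702488, -0.9958055903545822]] [-0.10149277  0.54548946  0.92424472]
wrist 69.12425416391044 280.74405162333346 208.16935637219697 [-0.0217926  0.         0.         0.         0.       ] [[0.3698269040942114, 0.9290999136865044, -0.0011880218109027226], [0.8952165809295993, -0.35599693490546214, 0.2680549487822161], [0.24862689765351478, -0.1001974686588854, -0.9634028923755328]] [-0.60017057 -0.03304116  0.39153499]
```

View pics/top0.png

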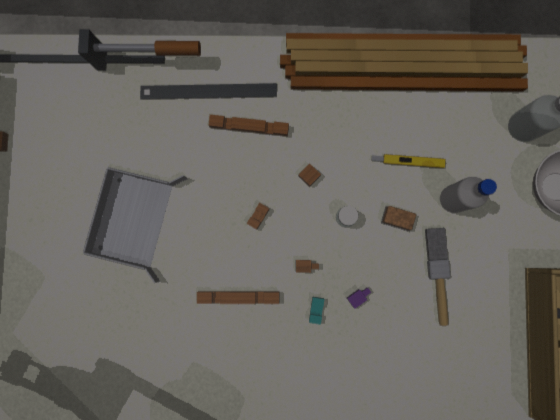

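View pics/scene0.png

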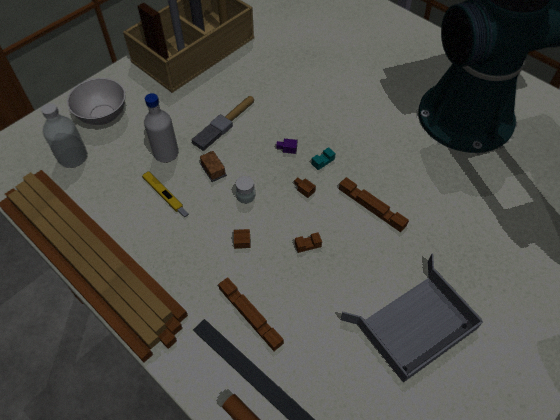

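View pics/wrist0.png

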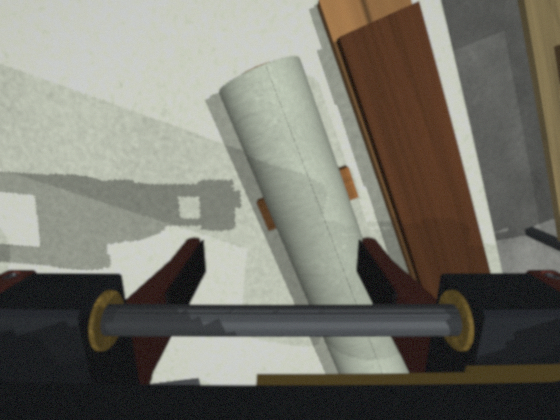

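Top view (up is world +x, right is −y):
- **Pan:** about (130,220), mouth facing right.
- **Offcuts:** notched (259,216), square (310,175), tenon (306,266).
- **Look-alikes:** turquoise notched (317,310), purple tenon (359,298), and the sander at (400,217), which is brown but larger.
- **Jar:** (348,216).
- **Bars:** far (248,126), near (238,297).

I'll measure them and check the choice in a close crop.

```bash
cat > h.py <<'E'
import numpy as np, cv2
def K(c):
    f=210/np.tan(np.radians(c["fovy"])/2)
    return np.array([[f,0,c["cx"]],[0,f,c["cy"]],[0,0,1.]])
def rays(c,uv,z):
    uv=np.asarray(uv,float).reshape(-1,1,2)
    n=cv2.undistortPoints(uv,K(c),np.asarray(c["dist"],float)).reshape(-1,2)
    d=np.c_[n,np.ones(len(n))]@c["R"]; o=-np.asarray(c["R"]).T@c["t"]
    return o+d*((z-o[2])/d[:,2])[:,None]
def cloud(c):
    v,u=np.mgrid[0:420,0:560]
    n=cv2.undistortPoints(np.stack([u,v],-1).reshape(-1,1,2).astype(float),K(c),np.asarray(c["dist"],float)).reshape(-1,2)
    z=np.asarray(c["z_map"]).reshape(-1,1)
    return ((np.c_[n,np.ones(len(n))]*z-c["t"])@c["R"]).reshape(420,560,3)
def proj(c,X):
    r,_=cv2.Rodrigues(np.asarray(c["R"])); return cv2.projectPoints(np.asarray(X,float).reshape(-1,1,3),r,np.asarray(c["t"],float),K(c),np.asarray(c["dist"],float))[0].reshape(-1,2)
def comps(c,zmin=0.012,zmax=0.06,minpx=30):
    P=cloud(c); m=((P[...,2]>zmin)&(P[...,2]<zmax)&(c["z_map"]>0)).astype(np.uint8)
    n,l,s,ce=cv2.connectedComponentsWithStats(m,connectivity=4)
    out=[]
    for i in range(1,n):
        if s[i,4]<minpx: continue
        q=P[l==i]; rgb=c["pixels"][l==i].mean(0)
        r=cv2.minAreaRect((q[:,:2]*1000).astype(np.float32))
        out.append((ce[i].round(0),s[i,4],np.round(r[0]),np.round(r[1]),round(r[2]),np.percentile(q[:,2],90).round(4),rgb.round()))
    return out
E
python3 - <<'E'
from h import *
for n in ["top","scene"]:
    c=dict(np.load(n+"0.npz")); print(n)
    P=cloud(c); print("benchz",np.median(P[150:300,180:400,2]))
    for o in comps(c): print(*o)
c=dict(np.load("top0.npz"))
cv2.imwrite("pics/crop0.png",cv2.resize(c["pixels"][150:330,70:430,::-1],None,fx=2.2,fy=2.2,interpolation=cv2.INTER_CUBIC))
c=dict(np.load("scene0.npz"))
cv2.imwrite("pics/crop1.png",cv2.resize(c["pixels"][120:390,200:500,::-1],None,fx=2.2,fy=2.2,interpolation=cv2.INTER_CUBIC))
E
```

```text
top
benchz -0.000364461459232087
[405.  61.] 13169 [ 884. -338.] [121. 523.] 0 0.0451 [83. 62. 37.]
[97. 60.] 214 [876. 310.] [25. 42.] 61 0.0543 [29. 28. 28.]
[521. 128.] 422 [ 741. -581.] [69. 33.] 23 0.0553 [55. 56. 54.]
[216. 121.] 187 [748.  57.] [33. 25.] 85 0.0238 [81. 57. 39.]
[248. 124.] 418 [741. -10.] [75. 26.] 84 0.0239 [82. 56. 38.]
[280. 128.] 183 [734. -79.] [34. 24.] 84 0.0235 [82. 56. 37.]
[  2. 141.] 80 [698. 523.] [41. 10.] 2 0.0219 [47. 36. 27.]
[546. 179.] 634 [ 621. -626.] [ 73. 130.] 88 0.0582 [84. 81. 80.]
[406. 159.] 41 [ 672. -346.] [14. 23.] 2 0.0154 [50. 45. 25.]
[309. 174.] 277 [ 635. -143.] [35. 34.] 47 0.0235 [84. 60. 43.]
[116. 217.] 1107 [533. 224.] [163. 229.] 77 0.0379 [67. 66. 68.]
[448. 201.] 229 [ 583. -431.] [58. 24.] 21 0.055 [60. 59. 58.]
[262. 209.] 100 [560. -45.] [24. 18.] 60 0.0234 [88. 64. 47.]
[347. 216.] 365 [ 546. -220.] [40. 41.] 89 0.051 [112. 110. 109.]
[399. 218.] 549 [ 546. -330.] [60. 36.] 74 0.031 [85. 64. 48.]
[253. 223.] 96 [531. -28.] [24. 17.] 60 0.0234 [90. 66. 49.]
[439. 268.] 1404 [ 428. -414.] [199.  42.] 4 0.0199 [79. 7
[... 1754 characters left out ...]
 74. 13.]
[245. 188.] 423 [ 550. -223.] [42. 42.] 2 0.0528 [83. 85. 86.]
[348. 185.] 180 [377. -69.] [27. 35.] 5 0.0254 [56. 33. 17.]
[305. 186.] 219 [ 446. -143.] [29. 51.] 3 0.0252 [54. 33. 17.]
[382. 208.] 632 [375.  20.] [ 30. 128.] 0 0.0252 [57. 34. 17.]
[177. 205.] 38 [ 675. -307.] [20. 13.] 21 0.0159 [102.  86.  16.]
[242. 237.] 265 [ 635. -145.] [39. 32.] 46 0.0255 [60. 36. 18.]
[308. 241.] 265 [547. -38.] [26. 52.] 60 0.0249 [58. 35. 18.]
[421. 324.] 1606 [534. 221.] [162. 229.] 78 0.039 [41. 42. 45.]
[228. 287.] 225 [735. -82.] [36. 25.] 85 0.025 [61. 37. 19.]
[250. 312.] 536 [741. -15.] [90. 25.] 84 0.0251 [63. 37. 19.]
[273. 337.] 270 [748.  51.] [41. 25.] 86 0.0246 [61. 36. 19.]
```

View pics/crop0.png

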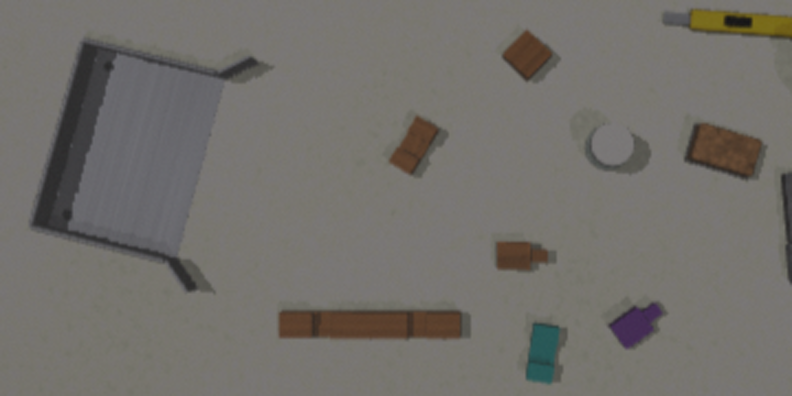

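View pics/crop1.png

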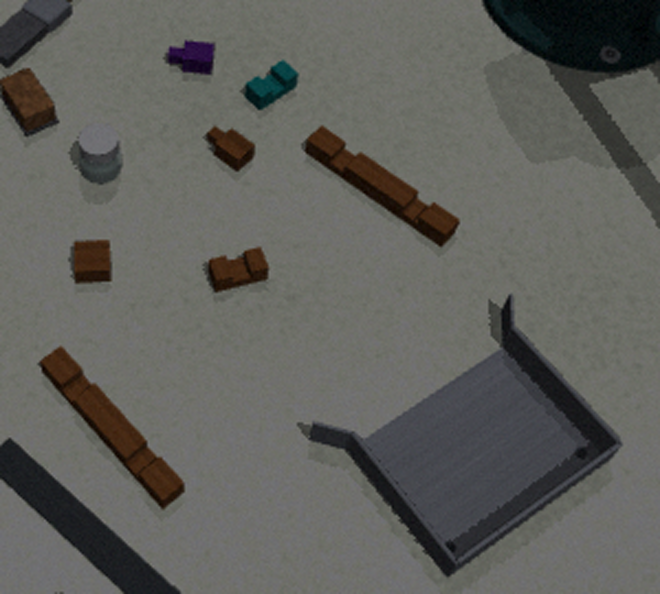

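The crop confirms the choice. The brown notched, square and tenon offcuts are the ones to sweep. The turquoise and purple pieces are excluded, and the large speckled brown block is the sander. Next I'll measure the pan mouth.

```bash
python3 - <<'E'
from h import *
c=dict(np.load("top0.npz"))
# mouth corners on floor picked in crop (/2.2)
uv=np.array([[223,78],[178,255]])/2.2+[70,150]
A=rays(c,uv,0)*1000; print("top",A.round())
s=dict(np.load("scene0.npz"))
uv=np.array([[366,440],[503,352]])/2.2+[200,120]
B=rays(s,uv,0)*1000; print("scene",B.round())
# wall tops: rect of the tops > 30mm
for cc in (c,s):
    P=cloud(cc); m=(P[...,2]>.028)&(P[...,2]<.045)&(P[...,1]>.08)&(P[...,1]<.34)&(P[...,0]>.4)&(P[...,0]<.66)
    r=cv2.minAreaRect((P[m][:,:2]*1000).astype(np.float32)); print(r)
    print(cv2.boxPoints(r).round())
E
```

```text
top [[610. 153.   0.]
 [436. 190.   0.]]
scene [[593. 156.   0.]
 [438. 194.   0.]]
((533.119384765625, 224.01300048828125), (162.83946228027344, 228.24276733398438), 77.37369537353516)
[[404. 170.]
 [627. 120.]
 [662. 279.]
 [440. 328.]]
((533.4495849609375, 221.63613891601562), (161.89320373535156, 227.52139282226562), 77.50028228759766)
[[405. 167.]
 [627. 118.]
 [662. 276.]
 [440. 325.]]
```

Call:
send_rows --moves '[[[-10,0,-11,0.05,20],[-30,0,-34,0.15,20],[-56,0,-64,0.25,20],[-83,0,-94,0.35,20],[-109,0,-123,0.45,20],[-135,0,-153,0.55,20],[-162,0,-183,0.65,20],[-188,0,-213,0.75,20],[-215,0,-243,0.85,20],[-241,0,-273,0.97,20],[-261,0,-295,1.08,20],[-271,0,-307,1.15,20]]]' --grip_force 10

```text
time_s: 1.35
tool_pos: [0.4074, 0.1887, 0.2396]
tcp_rot: [-1.572, -0.0, 0.032]
force: [0.2, 0.1, 0.5]
gripper_width: 0.0204
```

Call:
send_rows --moves '[[[7,5,-15,0,20],[20,15,-45,0,20],[37,30,-82,0,20],[55,45,-120,0,20],[73,60,-160,0,20],[91,75,-200,0,20],[110,95,-240,0,20],[124,110,-270,0,20],[130,118,-284,0,20],[130,120,-285,0,20],[130,120,-285,0,20]]]'

```text
time_s: 2.45
tool_pos: [0.5473, -0.0871, 0.1195]
tcp_rot: [-1.57, 0.002, 0.04]
force: [-0.6, 0.9, -0.2]
gripper_width: 0.0202
```

Call:
send_rows --moves '[[[0,15,0,0,20],[0,40,0,0,20],[0,65,0,0,20],[0,84,0,0,20],[0,93,0,0,20],[0,96,0,0,20],[0,96,0,0,20]]]'

```text
time_s: 3.15
tool_pos: [0.5487, -0.087, 0.0243]
tcp_rot: [-1.571, -0.0, 0.042]
force: [0.5, -0.7, 0.4]
gripper_width: 0.0197
```

```bash
cat > look.py <<'E'
import sys
from workcell import robot
from h import *
o=robot.observe(); print(o["time_s"],o["tool_pos"].round(4),o["tcp_rot"].round(3),o["force"].round(1))
for n in sys.argv[2:]:
    c=robot.read_camera(n)
    np.savez(f"{n}_{sys.argv[1]}.npz",**c)
    im=c["pixels"][:,:,::-1]
    if n=="top": im=cv2.resize(im[140:340,70:430],None,fx=2.2,fy=2.2)
    if n=="scene": im=cv2.resize(im[120:390,200:500],None,fx=2.2,fy=2.2)
    cv2.imwrite(f"pics/{n}_{sys.argv[1]}.png",im)
    for q in comps(c,zmax=0.03):
        if n!="wrist" and .4<q[2][0]/1000<.72 and -.2<q[2][1]/1000<.32: print(n,*q)
E
python3 look.py a top wrist
```

```text
3.15 [ 0.5487 -0.087   0.0243] [-1.571 -0.     0.042] [ 0.5 -0.7  0.4]
top [ 99. 212.] 324 [549. 299.] [  8. 180.] 79 0.028 [65. 64. 64.]
top [177. 181.] 42 [616. 138.] [ 5. 42.] 23 0.0272 [69. 68. 68.]
top [253. 223.] 93 [531. -28.] [24. 18.] 62 0.0237 [114.  81.  56.]
top [307. 266.] 184 [ 443. -144.] [25. 42.] 1 0.0231 [109.  79.  57.]
top [150. 272.] 33 [425. 185.] [31.  4.] 44 0.0272 [61. 62. 63.]
```

View pics/top_a.png

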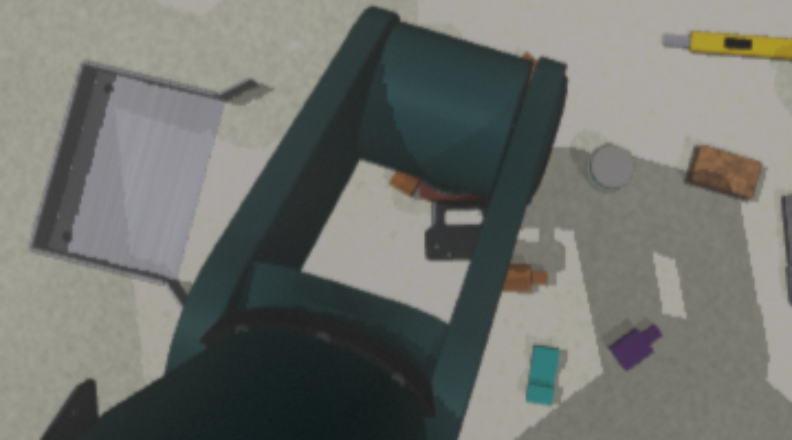

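View pics/wrist_a.png

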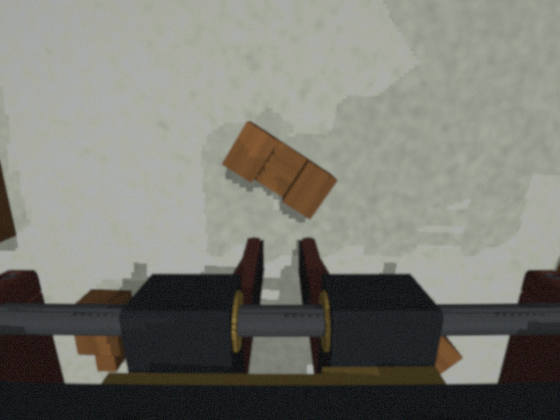

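Wrist view: the notched block is centred ahead of the fingers at (280,168), with the finger tips at (255,240) and (308,240). I'll push it now.

Call:
send_rows --moves '[[[0,0,5,0,20],[0,0,12,0,20],[0,0,20,0,20],[0,0,28,0,20],[0,0,36,0,20],[0,0,44,0,20],[0,0,52,0,20],[0,0,60,0,20],[0,0,68,0,20],[0,0,76,0,20],[0,0,82,0,20],[0,0,85,0,20]]]'

```text
time_s: 4.45
tool_pos: [0.5451, -0.0021, 0.0236]
tcp_rot: [-1.571, 0.0, 0.042]
force: [0.5, 0.0, 1.1]
gripper_width: 0.0199
```

```bash
python3 look.py b wrist
```

```text
4.45 [ 0.5451 -0.0021  0.0236] [-1.571  0.     0.042] [0.5 0.  1.1]
```

View pics/wrist_b.png

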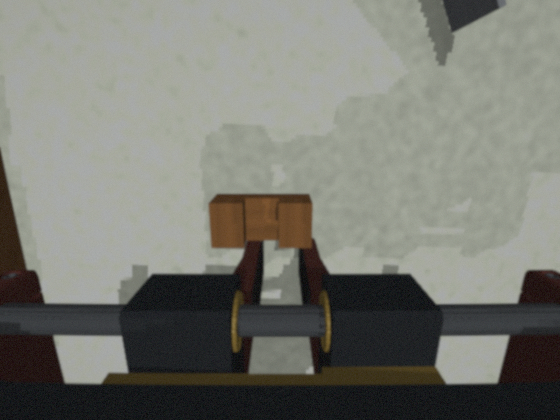

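Call:
send_rows --moves '[[[0,0,5,0,20],[0,0,13,0,20],[0,0,23,0,20],[0,0,33,0,20],[0,0,43,0,20],[0,0,53,0,20],[0,0,63,0,20],[0,0,73,0,20],[0,0,83,0,20],[0,0,93,0,20],[0,0,103,0,20],[0,0,110,0,20]]]'

```text
time_s: 5.7
tool_pos: [0.5406, 0.1081, 0.0236]
tcp_rot: [-1.571, 0.0, 0.041]
force: [-0.5, -0.5, -0.2]
gripper_width: 0.02
```

```bash
python3 look.py c wrist
```

```text
5.7 [0.5406 0.1081 0.0236] [-1.571  0.     0.041] [-0.5 -0.5 -0.2]
```

View pics/wrist_c.png

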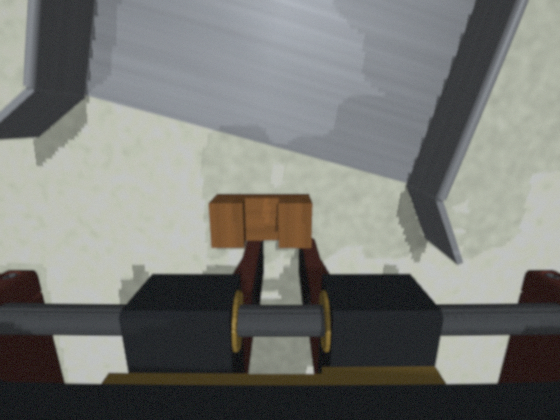

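Call:
send_rows --moves '[[[0,0,5,0,20],[0,0,13,0,20],[0,0,23,0,20],[0,0,33,0,20],[0,0,43,0,20],[0,0,53,0,20],[0,0,63,0,20],[0,0,73,0,20],[0,0,83,0,20],[0,0,91,0,20],[0,0,96,0,20],[0,0,98,0,20]]]'

```text
time_s: 6.95
tool_pos: [0.5366, 0.2056, 0.0236]
tcp_rot: [-1.571, 0.0, 0.042]
force: [-0.5, -0.3, -0.2]
gripper_width: 0.0201
```

Call:
send_rows --moves '[[[0,0,-10,0,20],[0,0,-30,0,20],[0,-20,-40,0,20],[0,-50,-50,0,20],[0,-90,-60,0,20],[0,-96,-65,0,20],[0,-96,-65,0,20]]]'

```text
time_s: 7.65
tool_pos: [0.5404, 0.1388, 0.121]
tcp_rot: [-1.571, -0.003, 0.039]
force: [0.3, 0.7, 0.1]
gripper_width: 0.0198
```

```bash
python3 look.py d wrist scene
```

```text
7.65 [0.5404 0.1388 0.121 ] [-1.571 -0.003  0.039] [0.3 0.7 0.1]
scene [305. 186.] 216 [ 444. -143.] [29. 49.] 1 0.025 [47. 29. 15.]
scene [242. 237.] 261 [ 636. -145.] [38. 32.] 45 0.0253 [76. 46. 24.]
scene [451. 294.] 335 [442. 237.] [155.  20.] 70 0.028 [30. 30. 33.]
scene [423. 311.] 161 [512. 226.] [27. 24.] 1 0.025 [72. 43. 23.]
scene [376. 344.] 340 [626. 201.] [163.  19.] 85 0.0281 [34. 35. 38.]
scene [414. 322.] 151 [539. 228.] [24. 28.] 89 0.025 [65. 38. 20.]
```

View pics/wrist_d.png

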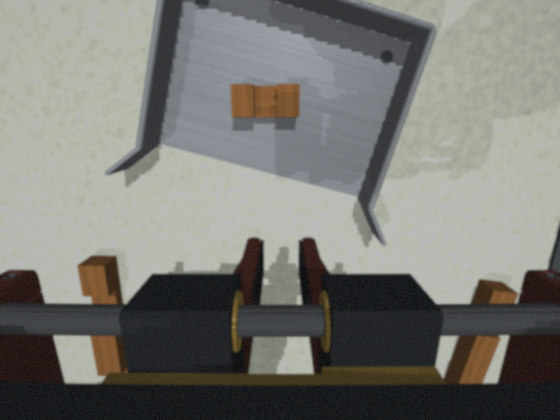

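View pics/scene_d.png

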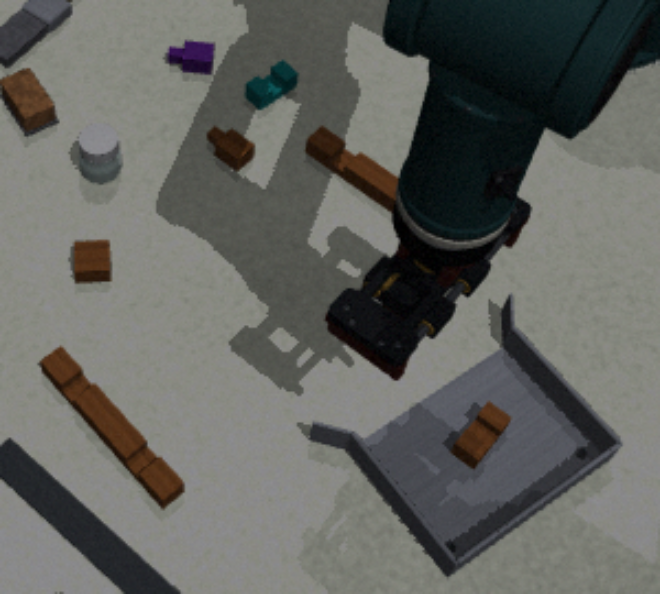

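The notched block is now at about (525,227) mm, roughly 38 mm or more past the mouth. The square is next: I'll cradle its rear corner between the fingers, opened 20 mm.

Call:
send_rows --moves '[[[3,0,-12,-0.02,20],[10,0,-38,-0.05,20],[20,0,-75,-0.08,20],[30,0,-115,-0.1,20],[41,0,-155,-0.1,20],[51,0,-195,-0.1,20],[62,0,-235,-0.1,20],[72,0,-275,-0.1,20],[81,0,-308,-0.1,20],[86,0,-327,-0.1,20],[87,0,-332,-0.1,20],[87,0,-332,-0.1,20]]]'

```text
time_s: 8.95
tool_pos: [0.6391, -0.1874, 0.1184]
tcp_rot: [-1.569, 0.002, 0.141]
force: [-0.2, 0.8, 0.8]
gripper_width: 0.0198
```

```bash
python3 look.py e wrist
```

```text
8.95 [ 0.6391 -0.1874  0.1184] [-1.569  0.002  0.141] [-0.2  0.8  0.8]
```

View pics/wrist_e.png

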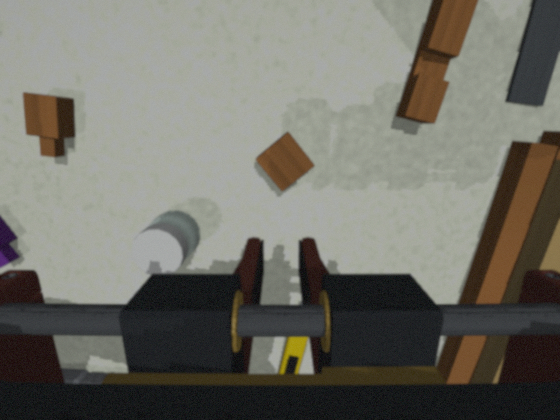

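Call:
send_rows --moves '[[[0,15,0,0,20],[0,40,0,0,20],[0,65,0,0,20],[0,84,0,0,20],[0,93,0,0,20],[0,96,0,0,20],[0,96,0,0,20]]]'

```text
time_s: 9.7
tool_pos: [0.6397, -0.1874, 0.0235]
tcp_rot: [-1.571, 0.0, 0.142]
force: [0.5, 0.6, -0.9]
gripper_width: 0.0198
```

Call:
send_rows --moves '[[[0,0,5,0,20],[0,0,12,0,20],[0,0,19,0,20],[0,0,26,0,20],[0,0,33,0,20],[0,0,40,0,20],[0,0,47,0,20],[0,0,54,0,20],[0,0,61,0,20],[0,0,68,0,20],[0,0,73,0,20],[0,0,75,0,20]]]'

```text
time_s: 10.9
tool_pos: [0.6291, -0.1132, 0.0236]
tcp_rot: [-1.571, 0.0, 0.141]
force: [1.0, 1.0, 0.8]
gripper_width: 0.0198
```

```bash
python3 look.py f wrist
```

```text
10.9 [ 0.6291 -0.1132  0.0236] [-1.571  0.     0.141] [1.  1.  0.8]
```

View pics/wrist_f.png

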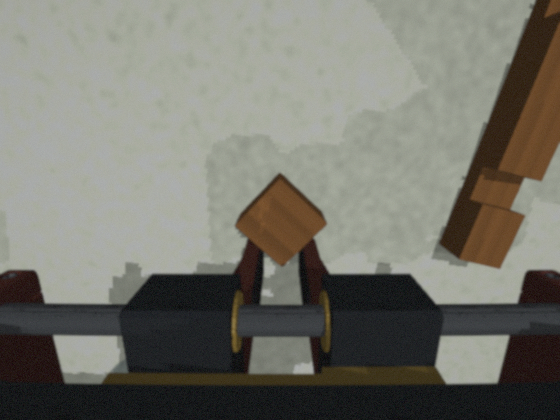

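The square's corner sits between the fingers, centred at (281,220). I'll carry on pushing.

Call:
send_rows --moves '[[[0,0,5,0,20],[0,0,13,0,20],[0,0,23,0,20],[0,0,33,0,20],[0,0,43,0,20],[0,0,53,0,20],[0,0,63,0,20],[0,0,73,0,20],[0,0,83,0,20],[0,0,93,0,20],[0,0,103,0,20],[0,0,110,0,20]]]'

```text
time_s: 12.15
tool_pos: [0.6136, -0.0039, 0.0236]
tcp_rot: [-1.571, 0.0, 0.141]
force: [0.5, -0.5, 0.0]
gripper_width: 0.0198
```

Call:
send_rows --moves '[[[0,0,5,0,20],[0,0,13,0,20],[0,0,23,0,20],[0,0,33,0,20],[0,0,43,0,20],[0,0,53,0,20],[0,0,63,0,20],[0,0,73,0,20],[0,0,83,0,20],[0,0,93,0,20],[0,0,103,0,20],[0,0,110,0,20]]]'

```text
time_s: 13.35
tool_pos: [0.5982, 0.105, 0.0236]
tcp_rot: [-1.571, 0.0, 0.141]
force: [0.1, -0.6, 0.3]
gripper_width: 0.0202
```

```bash
python3 look.py g wrist
```

```text
13.35 [0.5982 0.105  0.0236] [-1.571  0.     0.141] [ 0.1 -0.6  0.3]
```

View pics/wrist_g.png

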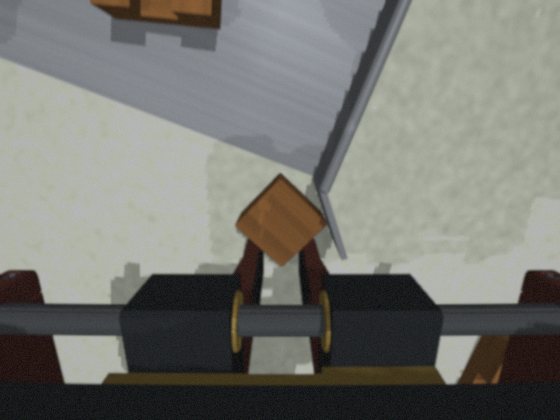

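The square's right corner would catch the wing. I'll curve left around it, with the direction staying inside the cradle's cone, then follow the wall direction inward.

Call:
send_rows --moves '[[[-2,0,4,0,20],[-6,0,10,0,20],[-10,0,17,0,20],[-12,0,23,0,20],[-12,0,26,0,20],[-12,0,26,0,20]]]'

```text
time_s: 14.0
tool_pos: [0.5827, 0.1285, 0.0237]
tcp_rot: [-1.571, 0.0, 0.142]
force: [1.2, -0.1, 0.6]
gripper_width: 0.02
```

```bash
python3 look.py h wrist
```

```text
14.0 [0.5827 0.1285 0.0237] [-1.571  0.     0.142] [ 1.2 -0.1  0.6]
```

View pics/wrist_h.png

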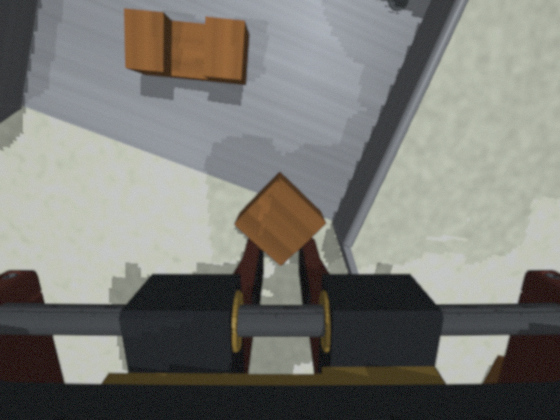

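Call:
send_rows --moves '[[[0,0,4,0,20],[1,0,10,0,20],[3,0,18,0,20],[5,0,26,0,20],[7,0,34,0,20],[9,0,42,0,20],[11,0,50,0,20],[12,0,56,0,20],[13,0,60,0,20],[14,0,62,0,20],[14,0,62,0,20]]]'

```text
time_s: 15.15
tool_pos: [0.5881, 0.1916, 0.0236]
tcp_rot: [-1.571, -0.0, 0.141]
force: [0.3, 0.8, 0.2]
gripper_width: 0.0202
```

Call:
send_rows --moves '[[[-2,0,-10,0,20],[-6,0,-30,0,20],[-10,-20,-45,0,20],[-10,-50,-55,0,20],[-10,-85,-65,0,20],[-10,-96,-70,0,20],[-10,-96,-70,0,20]]]'

```text
time_s: 15.85
tool_pos: [0.5894, 0.1195, 0.1214]
tcp_rot: [-1.571, -0.004, 0.14]
force: [0.4, -0.4, -0.3]
gripper_width: 0.0201
```

```bash
python3 look.py i wrist scene
```

```text
15.85 [0.5894 0.1195 0.1214] [-1.571 -0.004  0.14 ] [ 0.4 -0.4 -0.3]
scene [305. 186.] 220 [ 445. -143.] [28. 50.] 3 0.0254 [69. 42. 22.]
scene [450. 293.] 339 [442. 237.] [157.  21.] 69 0.0281 [31. 32. 35.]
scene [423. 310.] 163 [512. 227.] [28. 24.] 7 0.0248 [75. 45. 24.]
scene [376. 344.] 319 [626. 201.] [163.  19.] 85 0.0277 [35. 36. 39.]
scene [414. 323.] 145 [540. 227.] [27. 24.] 3 0.0247 [75. 45. 23.]
scene [395. 333.] 368 [585. 214.] [36. 35.] 51 0.025 [74. 44. 23.]
```

View pics/wrist_i.png

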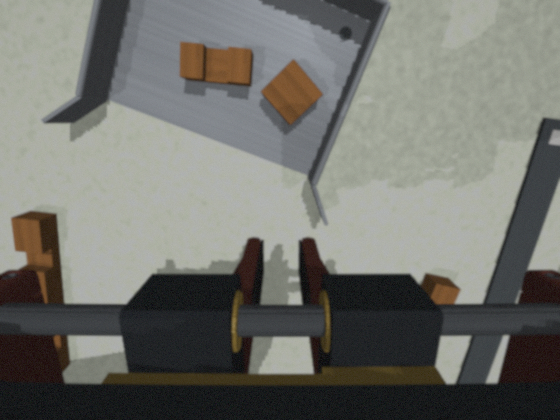

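The square is at about (585,214) mm, inside the pan. The tenon is next: I'll straddle its tongue and push on the shoulders.

Call:
send_rows --moves '[[[-7,0,-11,0.02,18],[-22,0,-34,0.06,18],[-42,0,-66,0.1,18],[-64,0,-100,0.14,18],[-86,0,-134,0.14,18],[-108,0,-168,0.14,18],[-130,0,-202,0.14,18],[-152,0,-236,0.14,18],[-172,0,-267,0.14,18],[-184,0,-285,0.14,18],[-188,0,-291,0.14,18],[-188,0,-291,0.14,18]]]'

```text
time_s: 17.15
tool_pos: [0.4416, -0.1939, 0.1188]
tcp_rot: [-1.57, 0.002, -0.001]
force: [1.3, -0.4, 0.8]
gripper_width: 0.0179
```

```bash
python3 look.py j wrist; python3 - <<'E'
from h import *
c=dict(np.load("wrist_j.npz"))
for q in comps(c,zmin=.015,zmax=.03): print(*q)
P=cloud(c); px=c["pixels"].astype(int)
m=(P[...,2]>.015)&(P[...,2]<.03)&(abs(P[...,0]-.444)<.03)&(abs(P[...,1]+.14)<.035)&(c["z_map"]>0)
Q=P[m]*1000
for y in range(-172,-112,4):
    r=Q[(Q[:,1]>=y)&(Q[:,1]<y+4)]
    if len(r): print(y,r[:,0].min().round(1),r[:,0].max().round(1),len(r))
E
```

```text
17.15 [ 0.4416 -0.1939  0.1188] [-1.57e+00  2.00e-03 -1.00e-03] [ 1.3 -0.4  0.8]
[190.   1.] 127 [377. -35.] [24.  2.] 4 0.021 [54. 39. 25.]
[194.  51.] 1708 [378. -68.] [25. 32.] 2 0.0244 [116.  80.  48.]
[284. 147.] 1692 [ 444. -141.] [26. 48.] 0 0.0243 [104.  74.  47.]
[152. 174.] 768 [ 337. -159.] [25. 18.] 83 0.0242 [ 27. 111. 109.]
[194. 180.] 721 [ 371. -164.] [24. 18.] 82 0.0243 [ 24. 116. 115.]
[394. 236.] 683 [ 541. -215.] [43. 24.] 48 0.0279 [101. 110. 106.]
[209. 263.] 738 [ 379. -243.] [26. 31.] 36 0.0241 [ 76.  40. 101.]
-168 438.5 449.9 27
-164 438.5 450.0 72
-160 438.5 449.9 68
-156 438.5 449.9 73
-152 431.4 456.0 103
-148 431.5 456.8 167
-144 431.5 456.8 167
-140 430.8 456.7 169
-136 430.8 456.6 170
-132 430.8 456.5 201
-128 430.9 456.5 170
-124 430.9 456.4 170
-120 431.0 456.4 135
```

View pics/wrist_j.png

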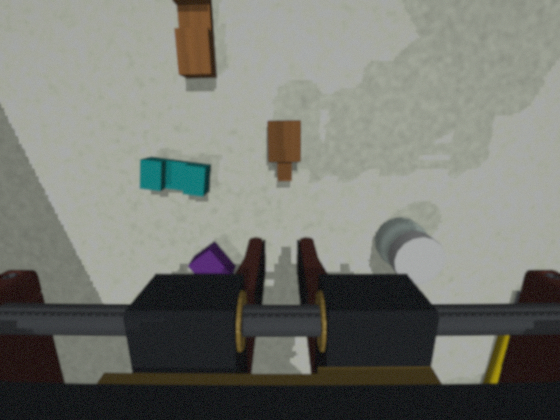

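Call:
send_rows --moves '[[[1,15,0,0,18],[2,40,0,0,18],[2,65,0,0,18],[2,84,0,0,18],[2,93,0,0,18],[2,96,0,0,18],[2,96,0,0,18]]]'

```text
time_s: 17.9
tool_pos: [0.4449, -0.1933, 0.0236]
tcp_rot: [-1.571, 0.0, 0.002]
force: [-0.0, -0.9, 0.3]
gripper_width: 0.0177
```

```bash
python3 look.py k wrist
```

```text
17.9 [ 0.4449 -0.1933  0.0236] [-1.571  0.     0.002] [-0.  -0.9  0.3]
```

View pics/wrist_k.png

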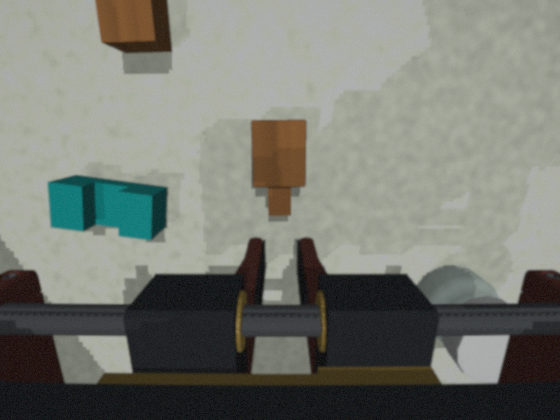

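Call:
send_rows --moves '[[[-1,0,5,0,18],[-1,0,11,0,18],[-1,0,17,0,18],[-1,0,23,0,18],[-1,0,29,0,18],[-1,0,35,0,18],[-1,0,41,0,18],[-1,0,48,0,18],[-1,0,56,0,18],[-1,0,64,0,18],[-1,0,70,0,18],[-1,0,72,0,18]]]'

```text
time_s: 19.15
tool_pos: [0.4434, -0.121, 0.0236]
tcp_rot: [-1.571, 0.0, 0.002]
force: [0.1, 0.8, 0.4]
gripper_width: 0.0178
```

```bash
python3 look.py l wrist
```

```text
19.15 [ 0.4434 -0.121   0.0236] [-1.571  0.     0.002] [0.1 0.8 0.4]
```

View pics/wrist_l.png

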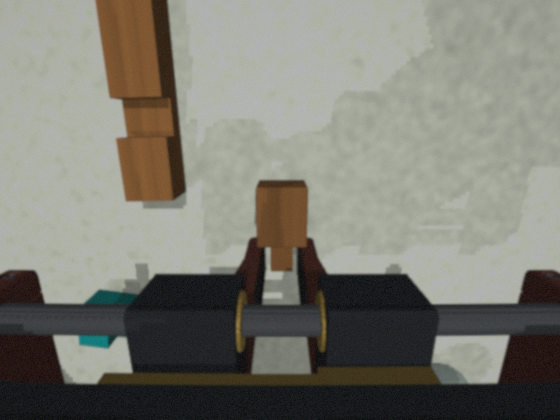

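Call:
send_rows --moves '[[[0,0,5,0.01,18],[0,0,13,0.02,18],[0,0,23,0.03,18],[1,0,33,0.04,18],[1,0,43,0.05,18],[2,0,53,0.06,18],[3,0,63,0.07,18],[4,0,73,0.08,18],[5,0,83,0.08,18],[6,0,93,0.08,18],[7,0,103,0.08,18],[7,0,110,0.08,18]]]'

```text
time_s: 20.4
tool_pos: [0.4506, -0.011, 0.0237]
tcp_rot: [-1.571, -0.0, -0.079]
force: [0.5, -0.5, 0.5]
gripper_width: 0.0183
```

Call:
send_rows --moves '[[[0,0,5,0,18],[0,0,13,0,18],[0,0,23,0,18],[0,0,33,0,18],[0,0,43,0,18],[0,0,53,0,18],[0,0,63,0,18],[0,0,73,0,18],[0,0,83,0,18],[0,0,93,0,18],[0,0,103,0,18],[0,0,110,0,18]]]'

```text
time_s: 21.6
tool_pos: [0.4593, 0.0988, 0.0237]
tcp_rot: [-1.571, -0.0, -0.079]
force: [0.4, 0.8, -0.2]
gripper_width: 0.0178
```

```bash
python3 look.py m wrist
```

```text
21.6 [0.4593 0.0988 0.0237] [-1.571 -0.    -0.079] [ 0.4  0.8 -0.2]
```

View pics/wrist_m.png

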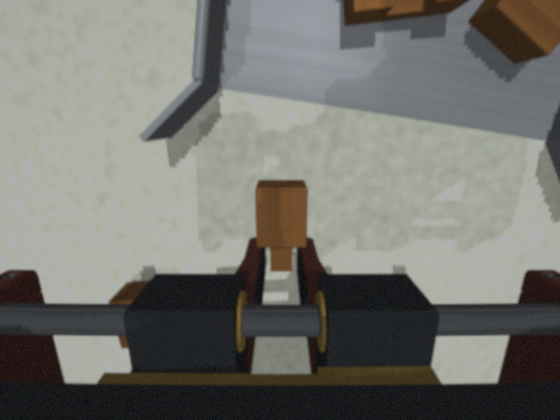

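Call:
send_rows --moves '[[[0,0,5,0,18],[0,0,13,0,18],[0,0,23,0,18],[0,0,33,0,18],[0,0,43,0,18],[0,0,53,0,18],[0,0,63,0,18],[0,0,73,0,18],[0,0,83,0,18],[0,0,88,0,18],[0,0,90,0,18]]]'

```text
time_s: 22.75
tool_pos: [0.4664, 0.1882, 0.0236]
tcp_rot: [-1.571, -0.0, -0.078]
force: [-0.5, 0.1, 0.4]
gripper_width: 0.0179
```

```bash
python3 look.py n wrist
```

```text
22.75 [0.4664 0.1882 0.0236] [-1.571 -0.    -0.078] [-0.5  0.1  0.4]
```

View pics/wrist_n.png

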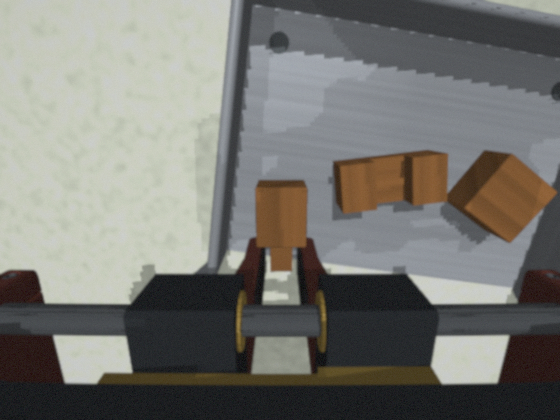

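Call:
send_rows --moves '[[[0,0,4,0,18],[0,0,10,0,18],[0,0,18,0,18],[1,0,26,0,18],[1,0,32,0,18],[1,0,35,0,18],[1,0,36,0,18],[1,0,36,0,18]]]'

```text
time_s: 23.6
tool_pos: [0.4701, 0.2234, 0.0236]
tcp_rot: [-1.571, 0.0, -0.079]
force: [-0.6, -0.7, 1.2]
gripper_width: 0.0181
```

Call:
send_rows --moves '[[[0,0,-4,0,18],[0,0,-12,0,18],[0,0,-25,0,18],[0,0,-45,0,18],[0,-20,-60,0,18],[0,-50,-70,0,18],[0,-90,-80,0,18],[0,-130,-90,0,18],[0,-150,-95,0,18],[0,-150,-95,0,18]]]'

```text
time_s: 24.6
tool_pos: [0.4644, 0.1273, 0.1765]
tcp_rot: [-1.57, -0.006, -0.081]
force: [-0.8, 0.4, -0.0]
gripper_width: 0.018
```

```bash
python3 look.py o wrist scene
```

```text
24.6 [0.4644 0.1273 0.1765] [-1.57  -0.006 -0.081] [-0.8  0.4 -0. ]
scene [451. 294.] 338 [443. 237.] [156.  21.] 69 0.0281 [27. 28. 30.]
scene [442. 304.] 311 [473. 241.] [48. 29.] 86 0.0247 [59. 35. 17.]
scene [419. 316.] 306 [526. 227.] [55. 24.] 2 0.0246 [57. 34. 17.]
scene [375. 343.] 332 [625. 200.] [162.  19.] 85 0.0281 [30. 31. 34.]
scene [395. 334.] 366 [585. 214.] [36. 35.] 51 0.025 [58. 34. 17.]
```

View pics/wrist_o.png

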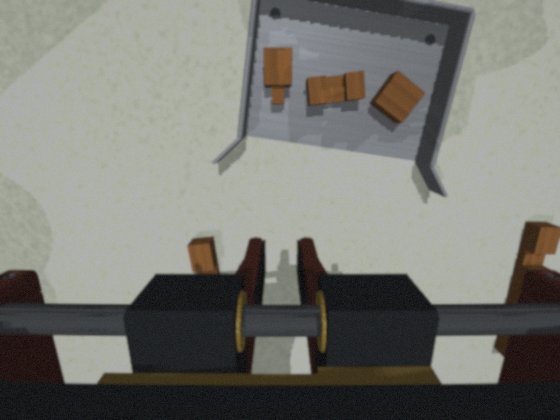

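View pics/scene_o.png

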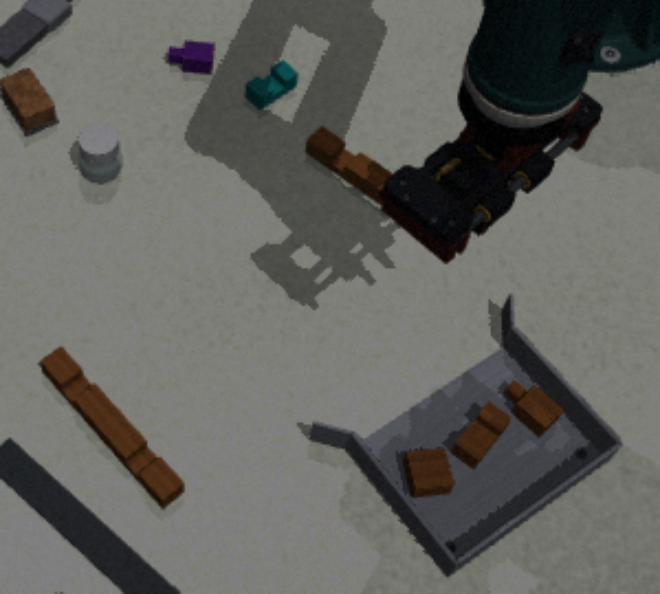

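```bash
python3 - <<'E'
from h import *
n=np.array([.218,.976])
for f,uv in (("wrist_o",[[247,136],[418,158]]),("scene_o",np.array([[366,440],[503,352]])/2.2+[200,120])):
    c=dict(np.load(f+".npz"))
    A=rays(c,uv,0)[:,:2]*1000; d=A[1]-A[0]; nn=np.array([-d[1],d[0]])/np.hypot(*d); nn*=np.sign(nn[1])
    P=cloud(c)*1000; px=c["pixels"].astype(int)
    m=(px[...,0]-px[...,2]>12)&(P[...,2]>8)&(P[...,2]<27)&(P[...,1]>150)&(P[...,1]<300)&(P[...,0]>430)&(P[...,0]<630)
    k,l,s,ce=cv2.connectedComponentsWithStats(m.astype(np.uint8))
    print(f,A.round().tolist(),nn.round(3))
    for i in range(1,k):
        if s[i,4]<60: continue
        Q=P[l==i][:,:2]
        print(ce[i].round(),s[i,4],"mean",Q.mean(0).round(),"min depth",((Q-A[0])@nn).min().round(1),"model mouth",((Q-[521.6,171])@n).min().round(1), "panY",(Q-[521.6,171])@np.array([-.976,.218]) .__abs__().max() if 0 else np.round([((Q-[521.6,171])@np.array([-.976,.218])).min(),((Q-[521.6,171])@np.array([-.976,.218])).max()]))
# unmoved check via scene before/after
a=dict(np.load("scene0.npz"));b=dict(np.load("scene_o.npz"))
for t,c in(("0",a),("o",b)):
    for q in comps(c,zmax=.056):
        if (q[2][1]<-60 and 330<q[2][0]<760 and q[2][1]>-450) or q[2][0]>735: print(t,q[0],q[1],q[2],q[3],q[4])
E
```

```text
wrist_o [[436.0, 192.0], [614.0, 155.0]] [0.202 0.979]
[277.  71.] 1304 mean [472. 248.] min depth 34.3 model mouth 36.3 panY [51. 81.]
[336.  88.] 1618 mean [525. 230.] min depth 37.1 model mouth 39.7 panY [-18.  37.]
[398.  97.] 1560 mean [583. 217.] min depth 32.5 model mouth 36.5 panY [-73. -29.]
scene_o [[593.0, 156.0], [438.0, 194.0]] [0.235 0.972]
[442. 304.] 326 mean [475. 245.] min depth 30.3 model mouth 33.7 panY [48. 80.]
[418. 317.] 374 mean [527. 227.] min depth 35.1 model mouth 37.9 panY [-21.  36.]
[394. 334.] 377 mean [587. 215.] min depth 32.8 model mouth 34.1 panY [-75. -29.]
0 [219. 125.] 843 [ 429. -415.] [201.  45.] 4
0 [165. 151.] 329 [ 599. -436.] [33. 60.] 61
0 [ 72. 155.] 422 [ 755. -582.] [38. 70.] 75
0 [288. 144.] 189 [ 384. -253.] [33. 48.] 37
0 [323. 157.] 219 [ 353. -165.] [27. 56.] 82
0 [212. 164.] 423 [ 548. -331.] [63. 37.] 74
0 [ 94. 263.] 12834 [ 885. -340.] [120. 529.] 0
0 [160. 188.] 286 [ 671. -371.] [120.  18.] 86
0 [245. 188.] 422 [ 550. -223.] [42. 42.] 2
0 [348. 185.] 180 [377. -69.] [27. 35.] 5
0 [305. 186.] 219 [ 446. -143.] [29. 51.] 3
0 [177. 205.] 38 [ 675. -307.] [20. 13.] 21
0 [242. 237.] 265 [ 635. -145.] [39. 32.] 46
0 [228. 287.] 225 [735. -82.] [36. 25.] 85
0 [250. 312.] 536 [741. -15.] [90. 25.] 84
0 [273. 337.] 270 [748.  51.] [41. 25.] 86
o [219. 125.] 845 [ 430. -413.] [202.  46.] 2
o [165. 151.] 319 [ 599. -436.] [34. 60.] 60
o [ 72. 156.] 428 [ 754. -582.] [37. 70.] 76
o [287. 144.] 188 [ 384. -253.] [29. 48.] 34
o [323. 157.] 218 [ 354. -164.] [26. 56.] 82
o [212. 164.] 425 [ 548. -332.] [64. 37.] 76
o [ 94. 263.] 12836 [ 885. -339.] [120. 527.] 0
o [162. 190.] 311 [ 672. -367.] [130.  19.] 87
o [245. 188.] 417 [ 549. -223.] [42. 42.] 29
o [228. 287.] 225 [735. -80.] [41. 25.] 83
o [250. 313.] 532 [742. -12.] [86. 25.] 84
o [273. 338.] 261 [748.  52.] [39. 25.] 84
```

All three offcuts are at least 30 mm past the mouth and nothing else has moved, so I'm handing in.

```bash
python3 -c "
from workcell import robot
print(robot.job_done()); print(robot.observe()['time_s'])"
```

```text
the job is handed in; nothing more can be done
None
the job is handed in; nothing more can be done
```

I swept the three brown offcuts into the scrap pan by pushing only, in the order notched, square, tenon, and handed the job in at about 24.7 s. The square was going to catch the far wing, so I steered it around and it went in cleanly.

- **Depth:** My last checks put every piece wholly inside, side by side on the floor. The nearest edges were about 30–34 mm (tenon), 33 mm (square) and 35–37 mm (notched) past the mouth. The two cameras agreed to within about 4 mm.
- **Left alone:** The far bar, jar, sander, glue bottle, brush, knife and both look-alikes were where they started, to within measurement noise. The arm partly hid the near bar in the final view. The part I could see looked unmoved, and the fingers stayed well clear of it by my planned paths.
- **Forces:** The wrist force readings stayed around 1–2 N throughout.

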